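# Draw out the parts tray with the pull hook

### The job

Take the pull hook off its rest, hook it into the finger hole of the wider case's tray and draw that tray out gently, by the hook alone, until you feel it come up against its stop. Then unhook, leaving the tray out at the stop, and put the hook back on its rest the way it lay. Leave the narrow case's tray shut and do not disturb the other things.

Things in the scene. Friction and masses are not known exactly. Their poses are not given: they have to be found in the camera images.
- hook_grip (a point): Centre of the pull hook's beech handle, half-way up. The handle is a flat-sided bar 100 mm long (from 55 mm behind this point to 45 mm ahead of it), 20 mm wide, 20 mm high. Axes: x along the handle towards the hooked end, z up as it lies. A 7 mm steel rod runs on level along +x to x = 115 mm and is there bent straight down. It lies level on its rest, this point 65 mm above the bench.
- hook_tip (a point): Lower end of the hook's down-turned point, 113 mm ahead (+x) of hook_grip and 40 mm below it; round-ended rod 7 mm thick, raked 2 mm back. Axes as hook_grip.
- hook: The whole pull hook, about 110 g; origin and axes as hook_grip.
- rest_seat (a point): Where hook_grip lies when the hook is on its rest, 65 mm above the bench; x along the hook to its hooked end. The rest is a fixed dark steel stand: a rear fork 43 mm behind this point holds the handle (25 mm wide, flared, its tips 81 mm above the bench), a flared V 80 mm ahead carries the rod; nothing stands between them above the base plate. The point hangs free in front of the V.
- tray_hole (a point): Centre of the finger hole, at the top face of the tongue of the wider case's tray; moves with the tray. Round hole 22 mm across, right through the level aluminium tongue, which is 4 mm thick, 58 mm wide (y), 40 mm long (x), its top 60 mm above the bench, open air below. Axes: x points into the case, so the tray is drawn along -x; z up. The tray's front panel is 20 mm beyond the hole (+x), 16 mm higher.
- tray: The wider case's tray, aluminium, about 0.7 kg; origin and axes as tray_hole. Slides stiffly (3.5 N plus 0.03 N per mm/s), stays where left; starts 0 to 15 mm open. Its stop is inside the case, out of sight, set differently each time, 55 to 95 mm out from shut, so it has to be felt; rubber-faced but firm (about 4 N per mm). More than 25 N on the tongue would bend it.
- case_front (a point): Middle of the lower front edge of the wider case, at bench height; x towards its back. Fixed, olive, 220 mm deep, 170 mm wide, 88 mm high. With the tray shut its front is 24 mm beyond the finger hole.
- tray_b_hole (a point): The same point on the like tray of the other, narrower case (110 mm wide), which is to stay shut. The two cases stand side by side, either one on the left.
- tin: Steel parts tin, 140 x 100 x 45 mm, fixed; origin under its centre.
- tape: Tape measure lying flat, 70 x 66 x 32 mm, in front of the gap between the cases; origin under its centre.
- marker: Marker pen, 125 mm long, lying on the bench.
Things that resemble listed ones, but are neither listed nor needed, are in the scene too. Leave any yellow look-alike of the part that bears rest_seat alone.

How it is judged:
By the outcome, as a careful person would: the job done as asked, in the order asked, and still so for the second after the job is handed in, with the robot touching nothing.
It also fails if it takes over 64 s, if anything falls off the work surface, if the arm or the gripper's body presses on something with over 40 N, if the wrist force passes 120 N, or if a joint passes its speed limit or range.

### The arm

A 6-joint arm with a two-finger parallel gripper is mounted at the origin on the work surface. World frame = base frame: x ahead of the robot, y to its left, z up, the work surface at z = 0. Lengths are in mm, angles in rad, forces in N, time in s.
With the tool pointing down it reaches from about 275 to 750 mm from the base axis. Payload 10.2 kg.
Tool frame: the origin (TCP) lies midway between the tips of the shut fingers; the grasp point (between the pads) lies 19 mm behind it; z points along the fingers, y is the line along which they close (so a half turn about z gives the same grasp; the last joint's range is limited). The gripper opens to 85 mm and grips with 20 to 120 N. Pads are 22 mm wide; open, the fingers measure 114 mm over their backs; the gripper's body (76 mm by 85 mm) begins 54 mm behind the grasp point. The pads swing forward as they close: fully open they stand 13 mm farther back than shut.
Start: joints at [-1.342, 0.313, 1.498, -0, 1.331, -0.223], TCP at [229.196, -472.335, 231.294] pointing down, gripper open.
Joint ranges: [-2.94, 2.94], [-0.97, 2.17], [0.19, 2.56], [-1.23, 4.37], [0.02, 3.11], [-2.88, 2.88]. Speed limits (rad/s): [2.39, 2.39, 3.01, 3.14, 3.14, 3.14].

### API

Orientations are given as a unit quaternion [w, x, y, z].
In Python, from rig import ctrl gives the robot as it stands.
- The arm moves only by the tool send_rows, never from a script. Its argument "targets" is a list of rows, each an object with "offset": the shift along the world's x, y, z in cm, a list of three; "spin": the turn about the world's z in rad. A call has 1 to 8 rows; each row is the pose to reach, as a shift and turn from the pose commanded when the call began; what a row does not reach only later rows make up. A row lasts 1/12 s, in which the tool goes at most 41.7 mm and 7.16 degrees, less where a joint would pass 70% of its speed; a pose out of reach is approached as far as the arm can. A call with a gripper value outside its range is refused whole. "grip" is the opening, from 0 (shut) to 1 (fully open), set as the call begins (left out, the last holds). The fingers move at their own pace and stop on an object; "squeeze" is the grip in N (left out, the last holds). Time passes only in rows, so rows that repeat a pose let the fingers close. It gives the time, the measured TCP pose, the force, the opening and the grip force at its end, in the units of the state.
- ctrl.sense(): the state, without advancing time (a new reading comes with each control period).
- ctrl.capture(name): name is "scene" or "top" or "wrist"; returns (picture, depth): 480x640x3 uint8, red, green, blue; 480x640 float32, mm along the optical axis (not along the pixel's ray), 0 where there is no reading.
- ctrl.calibration(name): a dict with "fx", "fy", "cx", "cy" (pixels), "view" (4x4, takes a point from world to camera coordinates); the wrist camera has in their place "mount" (4x4, takes a point from camera to tool coordinates, whose origin is the TCP and whose axes are the flange's). Camera axes: x right, y down, z forward; pixel columns grow to the right and rows downward; lengths in mm; the calibration is good to about 2 mm. A picture is of the moment at which its call begins: read the wrist's pose just before it. calibration takes no time and is no camera call.
- ctrl.finish_job(): hands the job in; it is judged then, once.
Trained networks look in the newest picture that a camera, given by its name, has taken for a name from the list of things; names that differ only in an ending like _2 or _b are one class to them, and where a whole thing is asked for, a point or a joint stands for the part that bears it (a point fixed in the world has none). Each returns a list of dicts, best first, with "conf" (0 to 1); they miss things now and then, are a little off and sometimes report something else, mostly with a low value. They report only what shows in the picture. A call takes as long as a camera call. They do not tell look-alikes from the thing itself.
- ctrl.search_frame(camera, query): "box" ([left, top, right, bottom] in pixels, round what is visible of it).
- ctrl.place_of(camera, query): "uv" ([column, row] in pixels: a listed point, or the origin of a listed thing).
The state is a dict: "time_s": time; "joints": joint angles; "dq": joint speeds; "tau": joint torques, N m; "eef_pos": TCP position; "ee_rot": TCP orientation; "force": force on the tool from outside, world axes, zero at the start; "wrist_torque": the same for the moment, N m; "grip_width": opening from 0.0 (shut) to 1.0 (fully open); "grip_force": force on a finger pad.
Only numpy, scipy, OpenCV 4.12 (cv2) and the standard library are available. Lean on these libraries where they do the work, as an engineer would, in place of code of your own. Each camera call takes 0.05 s, during which the arm holds its last target. There are 200 camera calls.

## Working session

There is one attempt and no reset: what is moved stays moved. The work goes in short steps, Python scripts to look and compute and a tool call to move; the robot and the scene stay as the last step left them, time stands still between calls to the robot, and variables do not carry over. Pictures are saved under pics/ and viewed, at most 10 in all, crops included, and the job is handed in when it is done.

Besides the shell and the picture viewer there is one more tool, called after "Emit:" as name(argument=value, ...) on one line, values as JSON. send_rows: Moves the arm, as the interface text tells. Its arguments: {"type":"object","properties":{"targets":{"type":"array"},"grip":{"type":"number"},"squeeze":{"type":"number"}},"required":["targets"]}

```bash
mkdir -p pics; ls
cat > h.py <<'E'
import numpy as np,cv2
from rig import ctrl
from scipy.spatial.transform import Rotation as R
def cap(n,f=None):
    s=ctrl.sense(); p,d=ctrl.capture(n)
    if f: cv2.imwrite('pics/'+f,p[:,:,::-1])
    return s,p,d
def c2w(n,s=None):
    c=ctrl.calibration(n)
    if 'view' in c: return c,np.linalg.inv(np.array(c['view']))
    T=np.eye(4);q=s['ee_rot'];T[:3,:3]=R.from_quat([q[1],q[2],q[3],q[0]]).as_matrix();T[:3,3]=s['eef_pos']
    return c,T@np.array(c['mount'])
def at_z(n,uv,z,s=None):
    c,M=c2w(n,s);r=M[:3,:3]@np.array([(uv[0]-c['cx'])/c['fx'],(uv[1]-c['cy'])/c['fy'],1]);o=M[:3,3]
    return o+r*(z-o[2])/r[2]
def at_d(n,uv,d,s=None):
    c,M=c2w(n,s);z=d[int(uv[1]),int(uv[0])]
    return (M@np.array([(uv[0]-c['cx'])/c['fx']*z,(uv[1]-c['cy'])/c['fy']*z,z,1]))[:3]
E
python3 - <<'E'
from h import *
np.set_printoptions(precision=1,suppress=True)
Z=dict(hook_grip=65,hook_tip=25,rest_seat=65,tray_hole=60,tray_b_hole=60,case_front=0,tin=0,tape=0,marker=0)
for n in['top','scene']:
    s,p,d=cap(n,n+'1.png')
    for q in Z:
        for r in ctrl.place_of(n,q)[:4]:
            print(n,q,round(r['conf'],2),np.array(r['uv']),at_z(n,r['uv'],Z[q]))
print(ctrl.sense())
E
```

```text
pics
top hook_tip 0.84 [500.8 207.8] [ 606.6 -358.8   25. ]
top hook_tip 0.35 [506.1 264.2] [ 497.7 -368.9   25. ]
top rest_seat 0.77 [212.2 265.5] [476.8 182.7  65. ]
top rest_seat 0.76 [502.3 266.6] [ 490.3 -346.7   65. ]
top rest_seat 0.72 [496.7 369.8] [ 303.1 -336.1   65. ]
top tray_hole 0.75 [381.8 195. ] [ 616.9 -122.4   60. ]
top tray_b_hole 0.8 [236.1 156.6] [679.2 148.8  60. ]
top case_front 0.9 [375.9 179.9] [ 658.1 -118.7    0. ]
top tin 0.81 [125.5 253.8] [497.7 358.6   0. ]
top tape 0.73 [323.6 273.2] [471.6 -20.7   0. ]
top tape 0.42 [504.5 262.3] [ 503.1 -375.2    0. ]
top marker 0.88 [394.7 281. ] [ 460.4 -159.1    0. ]
scene hook_grip 0.72 [152.  242.6] [ 488.2 -353.6   65. ]
scene hook_tip 0.69 [142.9 294.7] [ 617.4 -353.2   25. ]
scene hook_tip 0.5 [254.4 280.2] [ 583.7 -123.4   25. ]
scene rest_seat 0.94 [175.9 199.5] [ 299.7 -331.5   65. ]
scene rest_seat 0.86 [380. 230.] [463.1 173.6  65. ]
scene rest_seat 0.85 [151.9 242.3] [ 487. -354.   65.]
scene tray_hole 0.7 [254.6 276.6] [ 612.9 -120.2   60. ]
scene tin 0.96 [457.6 254.9] [486.3 370.2   0. ]
scene tape 0.78 [300.  253.9] [462.6 -17.6   0. ]
scene marker 0.78 [239.4 255.4] [ 461.1 -164.5    0. ]
{'time_s': 1.0, 'joints': array([-1.3,  0.3,  1.5, -0. ,  1.3, -0.2]), 'dq': array([ 0.,  0., -0.,  0., -0.,  0.]), 'tau': array([  0. , -41.2, -26. ,  -0. ,   0. ,   0. ]), 'eef_pos': array([ 229.2, -472.3,  231.3]), 'ee_rot': array([-0. ,  1. ,  0.2, -0. ]), 'force': array([ 0.4, -0.8,  0.2]), 'wrist_torque': array([-0., -0.,  0.]), 'grip_force': 0.0, 'grip_width': 1.002849850430622}
```

View pics/top1.png

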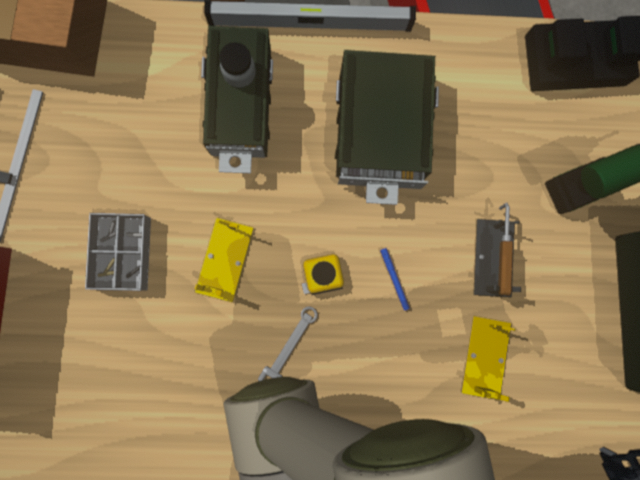

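View pics/scene1.png

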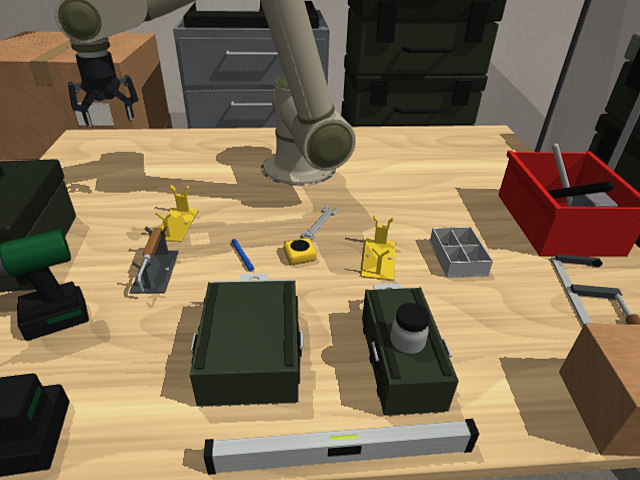

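The hook lies on the dark rest, handle at about top (505,262) and tip at (505,208). The wide case is at (385,115), with its tongue hole at (382,193). The yellow rests at (228,260) and (488,357) are look-alikes and empty.

Run:
```python
from h import *
np.set_printoptions(precision=3,suppress=True)
s=ctrl.sense();c,M=c2w('wrist',s)
q=s['ee_rot'];print(q,R.from_quat([q[1],q[2],q[3],q[0]]).as_matrix(),np.array(c['mount']),c['fx'])
p=cv2.imread('pics/top1.png')[180:420,440:560];cv2.imwrite('pics/crop.png',cv2.resize(p,None,fx=2.5,fy=2.5,interpolation=cv2.INTER_CUBIC))
for uv,z in[((507,237),65),((505,293),65),((507,290),75)]: print(at_z('top',uv,z))
```

```text
[-0.     0.975  0.224 -0.   ] [[ 0.9    0.437 -0.   ]
 [ 0.437 -0.9    0.   ]
 [ 0.    -0.    -1.   ]] [[  -0.      -0.96    -0.281   71.635]
 [   1.      -0.      -0.      -1.258]
 [   0.      -0.281    0.96  -143.121]
 [   0.       0.       0.       1.   ]] 347.58204771701105
[ 545.373 -355.637   65.   ]
[ 442.017 -351.668   65.   ]
[ 447.381 -351.609   75.   ]
```

View pics/crop.png

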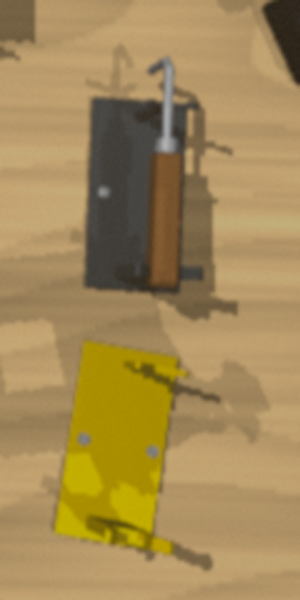

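The enlarged crop confirms it: the hook, with wooden handle and steel rod, lies on the dark rest. The yellow rest is empty. I'll move above it.

Emit:
send_rows(targets=[{"offset": [7, 3, 0], "spin": -0.12}, {"offset": [10.5, 4.8, 0], "spin": -0.24}, {"offset": [14, 6.4, 0], "spin": -0.36}, {"offset": [17.5, 8, 0], "spin": -0.48}, {"offset": [21, 9.6, 0], "spin": -0.49}, {"offset": [24.5, 11.2, 0], "spin": -0.49}, {"offset": [26.1, 11.9, 0], "spin": -0.49}, {"offset": [26.1, 11.9, 0], "spin": -0.49}], grip=1)

```text
time_s: 1.67
eef_pos: [494.2, -350.3, 230.9]
ee_rot: [-0.0, 1.0, -0.017, 0.001]
force: [-0.0, 0.4, -0.2]
grip_width: 0.996
grip_force: 0.0
```

Run:
```python
from h import *
np.set_printoptions(precision=1,suppress=True)
s,p,d=cap('wrist','w1.png');print(s['eef_pos'],s['ee_rot'],s['force'])
for q,z in[('hook_grip',65),('hook_tip',25),('rest_seat',65)]:
    for r in ctrl.place_of('wrist',q)[:3]: print(q,r['conf'],np.array(r['uv']),at_z('wrist',r['uv'],z,s))
# handle pixels: depth height 68..78
c,M=c2w('wrist',s);v,u=np.mgrid[:480,:640]
P=np.stack([(u-c['cx'])/c['fx']*d,(v-c['cy'])/c['fy']*d,d,np.ones_like(d)],-1)@M.T
hsv=cv2.cvtColor(p,cv2.COLOR_RGB2HSV)
m=(P[...,2]>71)&(P[...,2]<79)&(hsv[...,1]>90)&(abs(P[...,0]-490)<80)&(abs(P[...,1]+353)<40)
Q=P[m][:,:3];print(len(Q),Q.min(0),Q.max(0),np.median(Q,0))
print(cv2.minAreaRect(Q[:,:2].astype('f4')),cv2.fitLine(Q[:,:2].astype('f4'),cv2.DIST_HUBER,0,.01,.01).ravel()*100)
```

```text
[ 494.2 -350.3  230.9] [-0.  1. -0.  0.] [-0.   0.4 -0.2]
hook_grip 0.79 [318.1 218.7] [ 493.7 -351.2   65. ]
rest_seat 0.91 [320.7 218.1] [ 494.1 -353.6   65. ]
rest_seat 0.58 [305.2 396.1] [ 300.1 -331.2   65. ]
rest_seat 0.17 [146.4 237.7] [ 481.1 -191.7   65. ]
2369 [ 441.  -371.7   71.1] [ 538.6 -326.4   78.7] [ 492.2 -350.7   75. ]
((488.8711853027344, -345.1080322265625), (98.18511199951172, 44.70158386230469), 6.878055095672607) [    99.9     -4.4  49197.6 -35063.9]
```

View pics/w1.png

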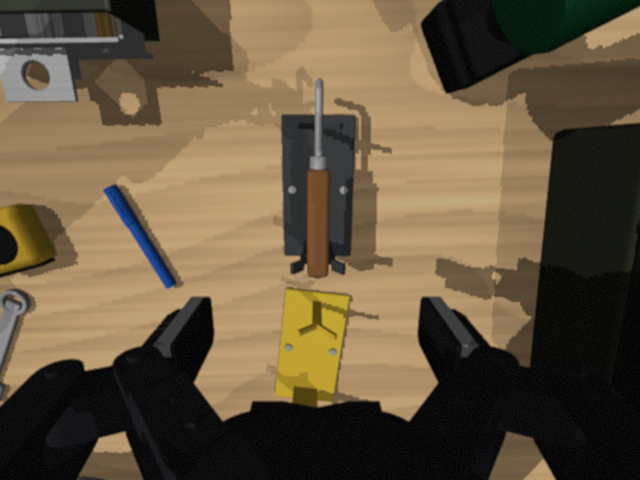

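The wrist view shows the handle at (318,220), aligned with the tool, with its measured axis within 1 mm. The wide tray's hole is at (37,75). I'll descend and grip.

Emit:
send_rows(targets=[{"offset": [0, -0.05, -4]}, {"offset": [0, -0.05, -8]}, {"offset": [0, -0.05, -12]}, {"offset": [0, -0.05, -15]}, {"offset": [0, -0.05, -17]}, {"offset": [0, -0.05, -18.4]}, {"offset": [0, -0.05, -18.4]}, {"offset": [0, -0.05, -18.4]}])

```text
invalid input
```

Emit:
send_rows(targets=[{"offset": [0, 0, 0]}, {"offset": [0, 0, 0]}, {"offset": [0, 0, 0]}, {"offset": [0, 0, 0]}, {"offset": [0, 0, 0]}, {"offset": [0, 0, 0]}, {"offset": [0, 0, 0]}, {"offset": [0, 0, 0]}], grip=0, squeeze=60)

```text
invalid input
```

Emit:
send_rows(targets=[{"offset": [0, -0.05, -4], "spin": 0}, {"offset": [0, -0.05, -8], "spin": 0}, {"offset": [0, -0.05, -12], "spin": 0}, {"offset": [0, -0.05, -15], "spin": 0}, {"offset": [0, -0.05, -17], "spin": 0}, {"offset": [0, -0.05, -18.4], "spin": 0}, {"offset": [0, -0.05, -18.4], "spin": 0}, {"offset": [0, -0.05, -18.4], "spin": 0}])

```text
time_s: 2.53
eef_pos: [489.2, -354.7, 47.5]
ee_rot: [-0.0, 1.0, -0.02, -0.0]
force: [0.5, -0.9, 1.1]
grip_width: 0.998
grip_force: 0.0
```

Emit:
send_rows(targets=[{"offset": [0, 0, 0], "spin": 0}, {"offset": [0, 0, 0], "spin": 0}, {"offset": [0, 0, 0], "spin": 0}, {"offset": [0, 0, 0], "spin": 0}, {"offset": [0, 0, 0], "spin": 0}, {"offset": [0, 0, 0], "spin": 0}, {"offset": [0, 0, 0], "spin": 0}, {"offset": [0, 0, 0], "spin": 0}], grip=0, squeeze=60)

```text
time_s: 3.2
eef_pos: [490.4, -353.7, 47.9]
ee_rot: [0.0, 1.0, -0.019, 0.0]
force: [-1.2, 1.8, 6.9]
grip_width: 0.226
grip_force: 58.7
```

Emit:
send_rows(targets=[{"offset": [0, 0, 1.5], "spin": 0}, {"offset": [0, 0, 4], "spin": 0}, {"offset": [0, 0, 7], "spin": 0}, {"offset": [0, 0, 10], "spin": 0}, {"offset": [0, 0, 10], "spin": 0}, {"offset": [0, 0, 10], "spin": 0}])

```text
time_s: 3.7
eef_pos: [490.5, -354.2, 148.5]
ee_rot: [0.001, 1.0, -0.019, 0.001]
force: [0.5, -0.0, -1.9]
grip_width: 0.223
grip_force: 59.0
```

Emit:
send_rows(targets=[{"offset": [0, 3, 0], "spin": 0}, {"offset": [-1, 7, 0], "spin": 0}, {"offset": [-2, 11, 0], "spin": 0}, {"offset": [-2, 15, 0], "spin": 0}, {"offset": [-2, 19, 0], "spin": 0}, {"offset": [-2, 22, 0], "spin": 0}, {"offset": [-2, 23.3, 0], "spin": 0}, {"offset": [-2, 23.3, 0], "spin": 0}])

```text
time_s: 4.37
eef_pos: [469.6, -118.4, 146.3]
ee_rot: [-0.001, 1.0, -0.018, -0.001]
force: [-0.8, -0.3, -1.1]
grip_width: 0.224
grip_force: 59.0
```

Emit:
send_rows(targets=[{"offset": [0, 0, 0], "spin": 0}, {"offset": [0, 0, 0], "spin": 0}, {"offset": [0, 0, 0], "spin": 0}])

```text
time_s: 4.62
eef_pos: [470.2, -122.1, 146.9]
ee_rot: [-0.0, 1.0, -0.02, -0.0]
force: [0.3, -0.1, -0.7]
grip_width: 0.225
grip_force: 59.0
```

Run:
```python
from h import *
np.set_printoptions(precision=2,suppress=True)
s,p,d=cap('wrist','w2.png');print(s['eef_pos'],s['ee_rot'],s['force'])
np.save('d2.npy',d)
for q,z in[('hook_grip',165),('hook_tip',125),('tray_hole',60),('case_front',0)]:
    for r in ctrl.place_of('wrist',q)[:3]: print(q,r['conf'],np.array(r['uv']),at_z('wrist',r['uv'],z,s))
t,p,d=cap('top','t2.png')
for q,z in[('hook_tip',125),('tray_hole',60),('case_front',0)]:
    for r in ctrl.place_of('top',q)[:3]: print('top',q,r['conf'],np.array(r['uv']),at_z('top',r['uv'],z))
```

```text
[ 470.17 -122.07  146.89] [-0.    1.   -0.02 -0.  ] [ 0.26 -0.15 -0.74]
hook_grip 0.75 [317.4 310.2] [ 474.8 -121.8  165. ]
tray_hole 0.23 [358.3 231.3] [ 477.8  -150.52   60.  ]
top hook_tip 0.72 [389.4 207.8] [ 582.45 -126.69  125.  ]
top tray_hole 0.59 [383.1 193.6] [ 619.6  -124.74   60.  ]
top case_front 0.88 [380.6 179. ] [ 660.24 -128.      0.  ]
```

View pics/w2.png

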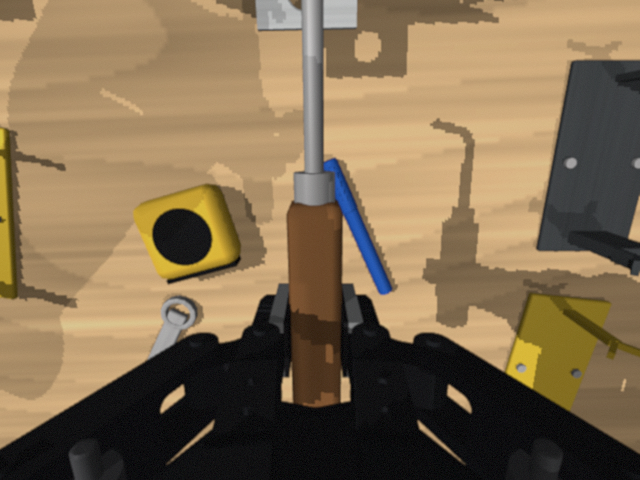

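The wrist view shows the hook held straight, with the rod running up at column 314 and covering the hole. I'll measure hole, tip and tray yaw from the pictures directly.

Run:
```python
from h import *
np.set_printoptions(precision=2,suppress=True)
def blob(n,img,uv,s=None,r=16,f=None):
    g=cv2.cvtColor(img,cv2.COLOR_BGR2HSV);u,v=map(int,uv)
    bright=((g[...,1]<50)&(g[...,2]>110)).astype('u1')
    sub=bright[max(v-r,0):v+r,max(u-r,0):u+r];k,l,st,ce=cv2.connectedComponentsWithStats(1-sub)
    for i in range(1,k):
        if st[i,4]>8: c=ce[i]+[max(u-r,0),max(v-r,0)];print(n,st[i],c,at_z(n,c,59,s))
t1=cv2.imread('pics/top1.png');w1=cv2.imread('pics/w1.png')
blob('top',t1,(382,194))
s=dict(eef_pos=np.array([494.2,-350.3,230.9]),ee_rot=np.array([0,1,-.017,.001]))
blob('wrist',w1,(37,75),s,32)
t2=cv2.imread('pics/t2.png')
a=t1[150:230,330:450];b=t2[150:230,330:450]
cv2.imwrite('pics/c2.png',cv2.resize(np.vstack([a,b]),None,fx=3.75*1,fy=3.75,interpolation=cv2.INTER_CUBIC))
# case top yaw by depth
_,p,d=cap('top');c,M=c2w('top');v,u=np.mgrid[:480,:640]
P=np.stack([(u-c['cx'])/c['fx']*d,(v-c['cy'])/c['fy']*d,d,np.ones_like(d)],-1)@M.T
m=(P[...,2]>80)&(P[...,2]<96)&(P[...,0]>645)&(P[...,0]<900)&(P[...,1]<-15)&(P[...,1]>-230)
Q=P[m][:,:2].astype('f4');print(len(Q),cv2.minAreaRect(Q),cv2.boxPoints(cv2.minAreaRect(Q)),np.median(P[m][:,2]))
m=(P[...,2]>54)&(P[...,2]<66)&(P[...,0]>570)&(P[...,0]<660)&(P[...,1]<-80)&(P[...,1]>-170)
Q=P[m][:,:2].astype('f4');print(len(Q),cv2.minAreaRect(Q))
```

```text
top [20  0 12  1 12] [391.5 178. ] [ 649.75 -140.08   59.  ]
top [ 0  2 32  6 92] [380.95 181.5 ] [ 642.43 -120.46   59.  ]
top [11  9 10 11 91] [381.54 192.33] [ 622.08 -121.94   59.  ]
top [  0  24  32   8 198] [380.55 206.35] [ 595.72 -120.56   59.  ]
wrist [  0   0  64  21 757] [37.16 48.72] [ 642.12 -127.22   59.  ]
wrist [ 16  17  29  30 658] [34.82 74.57] [ 623.06 -120.3    59.  ]
wrist [  0  53  64  11 334] [ 36.27 103.83] [ 600.48 -115.62   59.  ]
11004 ((762.2452392578125, -124.73835754394531), (189.70179748535156, 236.01390075683594), 88.74329376220703) [[ 642.19 -216.98]
 [ 878.14 -222.15]
 [ 882.3   -32.5 ]
 [ 646.35  -27.32]] 88.96745366603722
597 ((630.2373657226562, -125.42994689941406), (56.436981201171875, 88.18111419677734), 0.23520413041114807)
```

View pics/c2.png

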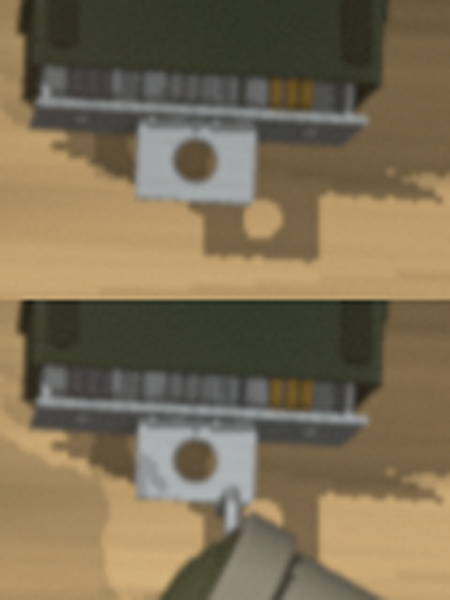

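Run:
```python
from h import *
np.set_printoptions(precision=2,suppress=True)
for a,b,z in[((340.7,176.7),(427.3,182),76),((366.5,202.8),(398,204.1),60)]:
    A,B=at_z('top',a,z),at_z('top',b,z);e=B-A;print(A,B,np.arctan2(e[0],-e[1]))
print('bend',at_z('top',(391.9,200.7),168))
# rod axis and handle in w2
s=ctrl.sense();print(s['eef_pos'],s['ee_rot'])
for uv in[(312,20),(314,160)]: print(at_z('wrist',uv,168,s))
d=np.load('d2.npy');
for uv in[(312,20),(314,160),(315,240),(315,260)]: print(at_d('wrist',uv,d,s))
```

```text
[644.97 -44.22  76.  ] [ 640.85 -203.47   76.  ] -0.025881493261818184
[601.31 -94.22  60.  ] [ 600.87 -152.83   60.  ] -0.007498163679706528
bend [ 587.18 -123.87  168.  ]
[ 470.2  -120.89  147.32] [ 0.    1.   -0.02  0.  ]
[ 575.94 -122.67  168.  ]
[ 533.54 -121.6   168.  ]
[ 576.2  -122.67  167.07]
[ 533.53 -121.6   167.87]
[ 506.62 -120.9   174.06]
[ 499.45 -120.62  174.74]
```

Emit:
send_rows(targets=[{"offset": [1.5, 0.1, -0.5], "spin": 0}, {"offset": [3.4, 0.2, -2], "spin": 0}, {"offset": [3.4, 0.2, -4], "spin": 0}, {"offset": [3.4, 0.2, -5.2], "spin": 0}, {"offset": [3.4, 0.2, -5.2], "spin": 0}, {"offset": [3.4, 0.2, -5.2], "spin": 0}, {"offset": [3.4, 0.2, -5.2], "spin": 0}])

```text
time_s: 5.7
eef_pos: [504.6, -119.1, 96.2]
ee_rot: [0.0, 1.0, -0.019, 0.001]
force: [0.7, -0.2, -0.3]
grip_width: 0.224
grip_force: 59.0
```

Run:
```python
from h import *
np.set_printoptions(precision=2,suppress=True)
s,p,d=cap('top','t3.png');print(s['eef_pos'],s['force'])
_,p2,_=cap('scene','s3.png')
for q in('hook_tip','tray_hole'):
    for n,z in(('top',72),('scene',72)): print(q,n,[(round(r['conf'],2),np.array(r['uv']),at_z(n,r['uv'],72 if q=='hook_tip' else 60)) for r in ctrl.place_of(n,q)[:2]])
a=cv2.resize(p[150:230,330:430],None,fx=4,fy=4,interpolation=cv2.INTER_CUBIC)
b=cv2.resize(p2[240:320,200:300],None,fx=4,fy=4,interpolation=cv2.INTER_CUBIC)
cv2.imwrite('pics/c3.png',np.hstack([a,b])[:,:,::-1])
```

```text
[ 504.59 -119.06   96.24] [ 0.74 -0.23 -0.35]
hook_tip top []
hook_tip scene [(0.69, array([253.4, 276. ]), array([ 624.99, -121.57,   72.  ]))]
tray_hole top [(0.94, array([381.4, 194.4]), array([ 617.99, -121.6 ,   60.  ])), (0.69, array([381.7, 192.5]), array([ 621.57, -122.1 ,   60.  ]))]
tray_hole scene [(0.52, array([252.3, 278.7]), array([ 619.33, -124.72,   60.  ]))]
```

View pics/c3.png

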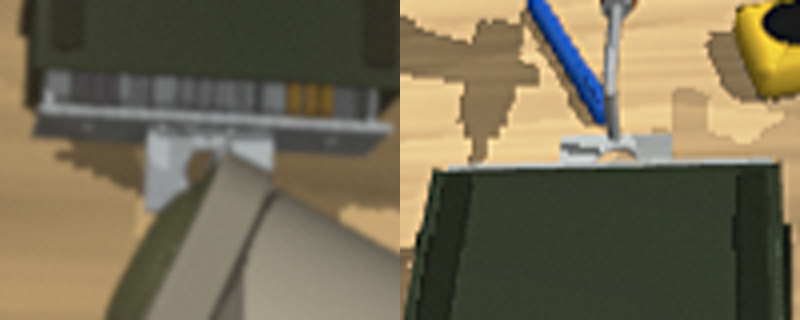

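In the crop the tip at scene (253,274) is directly over the hole at (254,278), consistent with my computation. I'll insert slowly.

Emit:
send_rows(targets=[{"offset": [0, -0.1, -0.6], "spin": 0}, {"offset": [0, -0.1, -1.1], "spin": 0}, {"offset": [0, -0.1, -1.4], "spin": 0}, {"offset": [0, -0.1, -1.6], "spin": 0}, {"offset": [0, -0.1, -1.8], "spin": 0}, {"offset": [0, -0.1, -1.8], "spin": 0}])

```text
time_s: 6.5
eef_pos: [504.0, -119.8, 76.8]
ee_rot: [-0.0, 1.0, -0.019, -0.0]
force: [-0.2, 0.5, -0.0]
grip_width: 0.227
grip_force: 59.0
```

Emit:
send_rows(targets=[{"offset": [0, 0, -0.3], "spin": 0}, {"offset": [0, 0, -0.6], "spin": 0}, {"offset": [0, 0, -0.9], "spin": 0}, {"offset": [0, 0, -1.2], "spin": 0}, {"offset": [0, 0, -1.2], "spin": 0}])

```text
time_s: 6.92
eef_pos: [503.9, -119.7, 64.6]
ee_rot: [-0.0, 1.0, -0.019, -0.001]
force: [0.1, -0.6, -2.1]
grip_width: 0.22
grip_force: 59.0
```

Emit:
send_rows(targets=[{"offset": [-0.3, 0, 0], "spin": 0}, {"offset": [-0.6, 0.01, 0], "spin": 0}, {"offset": [-0.9, 0.02, 0], "spin": 0}, {"offset": [-1.2, 0.03, 0], "spin": 0}, {"offset": [-1.5, 0.03, 0], "spin": 0}, {"offset": [-1.8, 0.04, 0], "spin": 0}, {"offset": [-2.1, 0.05, 0], "spin": 0}, {"offset": [-2.4, 0.05, 0], "spin": 0}])

```text
time_s: 7.58
eef_pos: [480.1, -119.4, 65.4]
ee_rot: [0.0, 1.0, -0.019, 0.0]
force: [5.1, 0.0, -2.5]
grip_width: 0.225
grip_force: 58.8
```

Run:
```python
from h import *
s=ctrl.sense();print(s['eef_pos'],s['force'])
s,p,d=cap('top','t4.png');_,p2,_=cap('scene','s4.png')
a=cv2.resize(p[150:230,330:430],None,fx=4,fy=4,interpolation=cv2.INTER_CUBIC)
b=cv2.resize(p2[240:320,200:300],None,fx=4,fy=4,interpolation=cv2.INTER_CUBIC)
cv2.imwrite('pics/c4.png',np.hstack([a,b])[:,:,::-1])
```

```text
[ 480.08180916 -119.39271216   65.42841231] [ 5.07700313  0.01886681 -2.45763537]
```

View pics/c4.png

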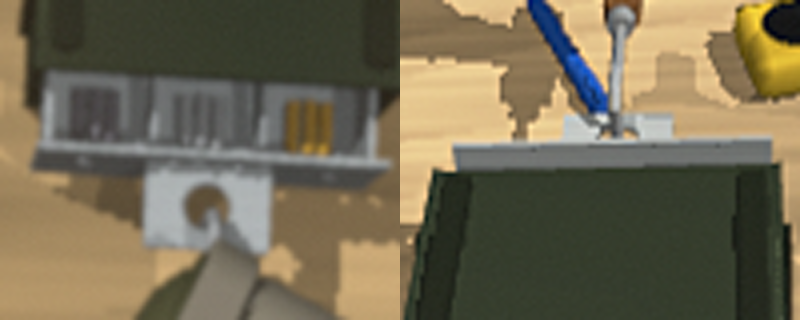

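The top crop shows the tray drawn open with the hook in its hole, under a steady pull of 5 N. I'll continue.

Emit:
send_rows(targets=[{"offset": [-0.25, 0, 0], "spin": 0}, {"offset": [-0.5, 0.01, 0], "spin": 0}, {"offset": [-0.75, 0.02, 0], "spin": 0}, {"offset": [-1.0, 0.02, 0], "spin": 0}, {"offset": [-1.25, 0.03, 0], "spin": 0}, {"offset": [-1.5, 0.03, 0], "spin": 0}, {"offset": [-1.75, 0.04, 0], "spin": 0}, {"offset": [-2.0, 0.04, 0], "spin": 0}])

```text
time_s: 8.35
eef_pos: [460.0, -119.0, 65.3]
ee_rot: [0.0, 1.0, -0.019, 0.0]
force: [4.6, -0.5, -1.4]
grip_width: 0.221
grip_force: 58.9
```

Emit:
send_rows(targets=[{"offset": [-0.1, 0, 0], "spin": 0}, {"offset": [-0.2, 0, 0], "spin": 0}, {"offset": [-0.3, 0.01, 0], "spin": 0}, {"offset": [-0.4, 0.01, 0], "spin": 0}])

```text
time_s: 8.68
eef_pos: [456.1, -118.8, 65.3]
ee_rot: [0.0, 1.0, -0.019, -0.0]
force: [3.2, -0.3, -0.7]
grip_width: 0.222
grip_force: 58.9
```

Emit:
send_rows(targets=[{"offset": [-0.1, 0, 0], "spin": 0}, {"offset": [-0.2, 0, 0], "spin": 0}, {"offset": [-0.3, 0.01, 0], "spin": 0}, {"offset": [-0.4, 0.01, 0], "spin": 0}])

```text
time_s: 9.02
eef_pos: [452.1, -118.7, 65.3]
ee_rot: [0.0, 1.0, -0.019, 0.0]
force: [4.7, -1.1, -1.6]
grip_width: 0.223
grip_force: 58.9
```

Emit:
send_rows(targets=[{"offset": [-0.1, 0, 0], "spin": 0}, {"offset": [-0.2, 0, 0], "spin": 0}, {"offset": [-0.3, 0.01, 0], "spin": 0}, {"offset": [-0.4, 0.01, 0], "spin": 0}])

```text
time_s: 9.35
eef_pos: [448.1, -118.7, 65.3]
ee_rot: [0.0, 1.0, -0.019, 0.0]
force: [3.3, -0.2, -1.2]
grip_width: 0.224
grip_force: 58.9
```

Emit:
send_rows(targets=[{"offset": [-0.1, 0, 0], "spin": 0}, {"offset": [-0.2, 0, 0], "spin": 0}, {"offset": [-0.3, 0.01, 0], "spin": 0}, {"offset": [-0.4, 0.01, 0], "spin": 0}])

```text
time_s: 9.68
eef_pos: [444.1, -118.6, 65.3]
ee_rot: [0.0, 1.0, -0.019, -0.0]
force: [3.5, 0.1, -1.6]
grip_width: 0.222
grip_force: 58.9
```

Emit:
send_rows(targets=[{"offset": [-0.1, 0, 0], "spin": 0}, {"offset": [-0.2, 0, 0], "spin": 0}, {"offset": [-0.3, 0.01, 0], "spin": 0}, {"offset": [-0.4, 0.01, 0], "spin": 0}])

```text
time_s: 10.02
eef_pos: [440.1, -118.4, 65.3]
ee_rot: [0.0, 1.0, -0.019, 0.0]
force: [4.0, 0.3, -1.8]
grip_width: 0.221
grip_force: 58.9
```

Emit:
send_rows(targets=[{"offset": [-0.1, 0, 0], "spin": 0}, {"offset": [-0.2, 0, 0], "spin": 0}, {"offset": [-0.3, 0.01, 0], "spin": 0}, {"offset": [-0.4, 0.01, 0], "spin": 0}])

```text
time_s: 10.35
eef_pos: [436.1, -118.3, 65.3]
ee_rot: [0.0, 1.0, -0.019, 0.0]
force: [4.1, 0.3, -0.6]
grip_width: 0.222
grip_force: 58.9
```

Emit:
send_rows(targets=[{"offset": [-0.1, 0, 0], "spin": 0}, {"offset": [-0.2, 0, 0], "spin": 0}, {"offset": [-0.3, 0.01, 0], "spin": 0}, {"offset": [-0.4, 0.01, 0], "spin": 0}])

```text
time_s: 10.68
eef_pos: [432.1, -118.3, 65.3]
ee_rot: [0.0, 1.0, -0.019, 0.0]
force: [3.6, -0.6, -2.1]
grip_width: 0.223
grip_force: 58.9
```

Emit:
send_rows(targets=[{"offset": [-0.1, 0, 0], "spin": 0}, {"offset": [-0.2, 0, 0], "spin": 0}, {"offset": [-0.3, 0.01, 0], "spin": 0}, {"offset": [-0.4, 0.01, 0], "spin": 0}])

```text
time_s: 11.02
eef_pos: [428.1, -118.2, 65.3]
ee_rot: [0.0, 1.0, -0.019, 0.0]
force: [4.2, -0.8, -1.0]
grip_width: 0.218
grip_force: 58.9
```

Emit:
send_rows(targets=[{"offset": [-0.1, 0, 0], "spin": 0}, {"offset": [-0.2, 0, 0], "spin": 0}, {"offset": [-0.3, 0.01, 0], "spin": 0}, {"offset": [-0.4, 0.01, 0], "spin": 0}])

```text
time_s: 11.35
eef_pos: [425.5, -118.4, 65.6]
ee_rot: [0.0, 1.0, -0.019, 0.002]
force: [13.0, -0.3, -5.2]
grip_width: 0.226
grip_force: 58.5
```

The force has jumped to 13 N. I'll confirm with a tiny extra pull.

Emit:
send_rows(targets=[{"offset": [-0.05, 0, 0], "spin": 0}, {"offset": [-0.05, 0, 0], "spin": 0}, {"offset": [-0.05, 0, 0], "spin": 0}])

```text
time_s: 11.6
eef_pos: [425.1, -118.4, 65.6]
ee_rot: [0.001, 1.0, -0.019, 0.002]
force: [13.7, 0.7, -6.5]
grip_width: 0.223
grip_force: 58.5
```

The force holds at 13.7 N, so this is the stop. I'll ease off to the middle of the hole.

Emit:
send_rows(targets=[{"offset": [0.2, 0, 0], "spin": 0}, {"offset": [0.4, 0, 0], "spin": 0}, {"offset": [0.6, -0.01, 0], "spin": 0}, {"offset": [0.8, -0.02, 0], "spin": 0}, {"offset": [0.95, -0.02, 0], "spin": 0}, {"offset": [0.95, -0.02, 0], "spin": 0}, {"offset": [0.95, -0.02, 0], "spin": 0}])

```text
time_s: 12.18
eef_pos: [433.0, -118.1, 65.2]
ee_rot: [-0.0, 1.0, -0.019, -0.0]
force: [0.3, 0.1, -1.5]
grip_width: 0.224
grip_force: 59.1
```

Free: no x force. Now lift in steps.

Emit:
send_rows(targets=[{"offset": [0, 0, 0.4], "spin": 0}, {"offset": [0, 0, 0.8], "spin": 0}, {"offset": [0, 0, 1.2], "spin": 0}, {"offset": [0, 0, 1.6], "spin": 0}])

```text
time_s: 12.52
eef_pos: [433.3, -118.3, 81.9]
ee_rot: [0.0, 1.0, -0.019, 0.0]
force: [0.7, 0.1, -1.6]
grip_width: 0.222
grip_force: 59.1
```

Emit:
send_rows(targets=[{"offset": [0, 0, 0.5], "spin": 0}, {"offset": [0, 0, 1.2], "spin": 0}, {"offset": [0, 0, 2.5], "spin": 0}, {"offset": [0, 0, 4.5], "spin": 0}, {"offset": [0, 0, 6.6], "spin": 0}, {"offset": [0, 0, 6.6], "spin": 0}, {"offset": [0, 0, 6.6], "spin": 0}])

```text
time_s: 13.1
eef_pos: [433.5, -118.4, 148.1]
ee_rot: [0.001, 1.0, -0.019, 0.001]
force: [0.2, 0.3, -1.0]
grip_width: 0.222
grip_force: 59.2
```

Run:
```python
from h import *
np.set_printoptions(precision=2,suppress=True)
s,p,d=cap('wrist','w5.png');print(s['eef_pos'],s['ee_rot'],s['force'])
for uv in[(312,20),(312,80),(314,160),(315,215),(315,240),(315,260)]: print(at_d('wrist',uv,d,s)-s['eef_pos'])
print(at_d('wrist',(314,160),np.load('d2.npy'),s)-s['eef_pos'])
d2=np.load('d2.npy')
for uv in[(312,20),(312,80),(314,160),(315,215),(315,240),(315,260)]: print('before',at_d('wrist',uv,d2,s)-s['eef_pos'])
r=ctrl.place_of('wrist','hook_grip')[:1];print(r and (r[0]['uv']))
_,p,_=cap('top','t5.png')
cv2.imwrite('pics/c5.png',np.vstack([np.hstack([cv2.imread('pics/w2.png')[:300,200:440],cv2.imread('pics/w5.png')[:300,200:440]]),cv2.resize(p[100:260,200:456,::-1],(480,300))]))
```

```text
[ 433.48 -118.41  148.08] [ 0.    1.   -0.02  0.  ] [ 0.22  0.29 -1.05]
[106.24  -1.76  19.  ]
[88.7  -1.05 20.32]
[63.32 -0.69 21.07]
[45.4  -0.34 27.34]
[36.81 -0.   28.3 ]
[29.27  0.29 27.64]
[63.3  -0.69 20.67]
before [105.97  -1.76  19.95]
before [88.57 -1.05 21.25]
before [63.3  -0.69 20.67]
before [45.35 -0.33 27.11]
before [36.37  0.02 26.81]
before [29.21  0.29 27.47]
[313.7, 313.9]
```

View pics/c5.png

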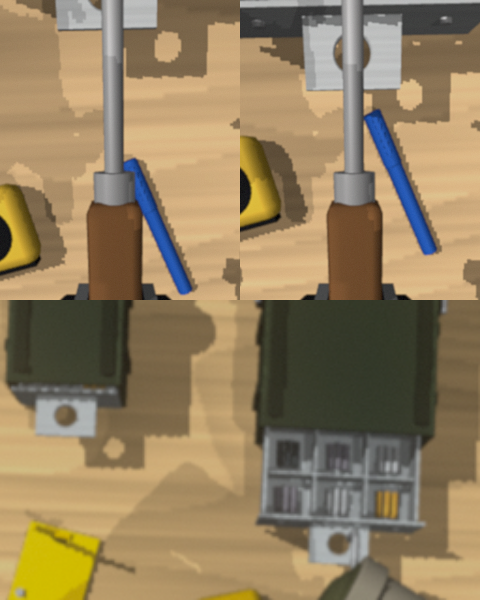

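The hook is unchanged in the grip, the tray is out, and the narrow tray and marker are undisturbed. I'll carry the hook back over the rest.

Emit:
send_rows(targets=[{"offset": [0.5, -3, 0], "spin": 0}, {"offset": [1.5, -7, 0], "spin": 0}, {"offset": [2.5, -11, 0], "spin": 0}, {"offset": [3.5, -15, 0], "spin": 0}, {"offset": [4.7, -19, 0], "spin": 0}, {"offset": [5.5, -22, 0], "spin": 0}, {"offset": [5.7, -23.45, 0], "spin": 0}, {"offset": [5.7, -23.45, 0], "spin": 0}])

```text
time_s: 13.92
eef_pos: [489.7, -355.4, 145.4]
ee_rot: [-0.0, 1.0, -0.02, -0.001]
force: [-0.3, 0.7, -0.3]
grip_width: 0.226
grip_force: 59.1
```

Emit:
send_rows(targets=[{"offset": [0, 0, -1], "spin": 0}, {"offset": [0, 0, -3], "spin": 0}, {"offset": [0, 0, -5], "spin": 0}, {"offset": [0, 0, -6], "spin": 0}, {"offset": [0, 0, -6.5], "spin": 0}, {"offset": [0, 0, -6.5], "spin": 0}, {"offset": [0, 0, -6.5], "spin": 0}])

```text
time_s: 14.5
eef_pos: [490.5, -352.5, 82.9]
ee_rot: [0.0, 1.0, -0.019, 0.0]
force: [0.4, -0.1, -0.4]
grip_width: 0.224
grip_force: 59.1
```

Emit:
send_rows(targets=[{"offset": [0, 0, -0.6], "spin": 0}, {"offset": [0, 0, -1.2], "spin": 0}, {"offset": [0, 0, -1.8], "spin": 0}, {"offset": [0, 0, -2.4], "spin": 0}, {"offset": [0, 0, -2.8], "spin": 0}, {"offset": [0, 0, -2.8], "spin": 0}])

```text
time_s: 15.0
eef_pos: [489.8, -352.4, 53.1]
ee_rot: [-0.001, 1.0, -0.019, -0.001]
force: [0.4, -0.5, -1.2]
grip_width: 0.222
grip_force: 59.1
```

Emit:
send_rows(targets=[{"offset": [0, 0, -0.2], "spin": 0}, {"offset": [0, 0, -0.4], "spin": 0}, {"offset": [0, 0, -0.6], "spin": 0}, {"offset": [0, 0, -0.6], "spin": 0}])

```text
time_s: 15.33
eef_pos: [490.2, -352.8, 48.1]
ee_rot: [0.0, 1.0, -0.019, 0.0]
force: [0.4, -0.5, -0.4]
grip_width: 0.223
grip_force: 59.2
```

Emit:
send_rows(targets=[{"offset": [0, 0, -0.05], "spin": 0}, {"offset": [0, 0, -0.1], "spin": 0}, {"offset": [0, 0, -0.1], "spin": 0}])

```text
time_s: 15.58
eef_pos: [490.3, -352.9, 47.8]
ee_rot: [0.0, 1.0, -0.019, 0.0]
force: [-1.7, 0.2, 4.1]
grip_width: 0.218
grip_force: 59.9
```

Seated, with a 4 N upward reaction at the original height. I'll release, then rise.

Emit:
send_rows(targets=[{"offset": [0, 0, 0], "spin": 0}, {"offset": [0, 0, 0], "spin": 0}, {"offset": [0, 0, 0], "spin": 0}, {"offset": [0, 0, 0], "spin": 0}, {"offset": [0, 0, 0], "spin": 0}, {"offset": [0, 0, 0], "spin": 0}, {"offset": [0, 0, 0], "spin": 0}, {"offset": [0, 0, 0], "spin": 0}], grip=1)

```text
time_s: 16.25
eef_pos: [490.2, -352.7, 47.3]
ee_rot: [-0.0, 1.0, -0.019, -0.0]
force: [-0.3, 0.3, -0.5]
grip_width: 1.002
grip_force: 0.0
```

Emit:
send_rows(targets=[{"offset": [0, 0, 1], "spin": 0}, {"offset": [0, 0, 3], "spin": 0}, {"offset": [0, 0, 6], "spin": 0}, {"offset": [0, 0, 10], "spin": 0}, {"offset": [0, 0, 14], "spin": 0}, {"offset": [0, 0, 18.3], "spin": 0}, {"offset": [0, 0, 18.3], "spin": 0}, {"offset": [0, 0, 18.3], "spin": 0}])

```text
time_s: 16.92
eef_pos: [490.8, -353.2, 233.6]
ee_rot: [0.002, 1.0, -0.019, 0.002]
force: [-0.2, 0.4, 0.1]
grip_width: 1.0
grip_force: 0.0
```

Run:
```python
from h import *
np.set_printoptions(precision=1,suppress=True)
s,p,d=cap('wrist','w6.png');print(s['eef_pos'],s['force'],s['grip_width'])
c,M=c2w('wrist',s);v,u=np.mgrid[:480,:640]
P=np.stack([(u-c['cx'])/c['fx']*d,(v-c['cy'])/c['fy']*d,d,np.ones_like(d)],-1)@M.T
hsv=cv2.cvtColor(p,cv2.COLOR_RGB2HSV)
m=(P[...,2]>71)&(P[...,2]<79)&(hsv[...,1]>90)&(abs(P[...,0]-490)<80)&(abs(P[...,1]+353)<40)
Q=P[m][:,:3];print(len(Q),Q.min(0),Q.max(0),np.median(Q,0),cv2.fitLine(Q[:,:2].astype('f4'),cv2.DIST_HUBER,0,.01,.01).ravel()*100)
_,p2,_=cap('top','t6.png')
cv2.imwrite('pics/c6.png',np.hstack([p[40:340,170:470],cv2.resize(p2[120:320,190:540],(525,300))])[:,:,::-1])
```

```text
[ 490.8 -353.2  233.6] [-0.2  0.4  0.1] 1.000239312842141
2342 [ 440.9 -371.9   71. ] [ 538.9 -327.1   78.7] [ 492.7 -351.6   75. ] [   100.      -2.7  49199.5 -35169.2]
```

View pics/c6.png

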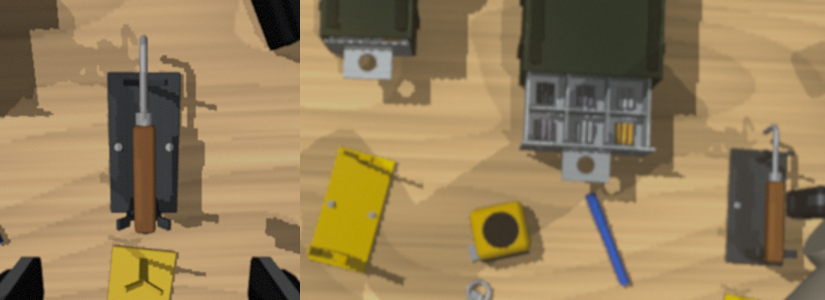

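The final view shows the hook in the fork and V at its original height, within about 1 mm of where it lay. The wide tray is out, and the narrow tray, tape and marker are unmoved.

```bash
python3 -c "
from rig import ctrl
print(ctrl.finish_job())"
```

```text
the job is handed in; nothing more can be done
None
```

The job is handed in: the wide case's tray is drawn out to its stop (felt as a steady 13.7 N), the hook is back on its rest within about 1 mm of where it lay, and the other things look undisturbed in the final pictures.

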